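Draw the flat bar out from under the angle iron

TASK

A length of angle iron lies across two short rests, behind their stop lugs, with a long flat bar trapped under its middle. Draw that flat bar out toward the robot without lifting the angle iron or shifting it (settling against the lugs does no harm), and leave it lying flat on the table in front of the rests, well clear of them. The angle iron stays on its rests, and the other flat bar, which lies loose to one side, is left alone.

Things in the scene. Friction and masses are not known exactly. Their poses are not given: they have to be found in the camera images.
- rests: Two parallel dark steel strips fixed to the table, each 80 (x) x 30 (y) x 8 mm high, centred at y = +70 and -70 mm, bare table between. A stop lug at each front end, x = -40 to -26 mm, 18 mm high above the table, holds the angle iron back when the bar is drawn toward the robot. Origin: on the table, midway between the strips; +x points away from the robot, within 20 degrees of world x.
- flat_bar: The trapped dark steel flat bar, 40 (x) x 240 (y) x 8 mm, 0.6 kg, lying flat on the table midway between the rests and along them, under the angle iron, which bears on it and on the rests. Origin: centre of its underside; +y is its long axis, pointing away from the robot. Some 180 to 195 mm of it is free in front of the angle iron. It slides out along its length toward the robot (-y).
- bar_far_end (a point): Middle of the end of the trapped flat bar that starts behind the angle iron, at its underside (bar frame 0, +120, 0 mm).
- bar_near_end (a point): Middle of the end of the trapped flat bar nearer the robot, at its underside (bar frame 0, -120, 0 mm).
- angle_iron: Rusty angle iron offcut, L section, 40 (x) x 180 (y) x 40 mm high, 5 mm thick, 0.4 to 0.7 kg, loose, lying across rests and bar, underside 8 mm above the table; its upright leg faces the robot (-x), 1 to 9 mm behind the stop lugs; it may follow the bar until it meets them, which is no harm. Origin: centre of its underside; y is its long axis, +x points away from the robot.
- spare_bar: Another flat bar of the same kind, 40 (x) x 240 (y) x 8 mm, lying free on the table to the left or right, about 0.2 m from the trapped bar, with nothing on it; not to be moved. Origin: centre of its underside. (A cold chisel, 184 mm long, lies on the opposite side.)
Not all that is in view belongs to the job. Leave any red look-alike of the flat_bar alone. Leave any orange look-alike of the rests alone.

How it is judged (in metres and radians):
At the end, for the whole second after the job is handed in: The trapped bar lies flat and still on the table with both ends at least 15 mm in front of the rests' front ends; the angle iron lies still and level on the rests, within 15 mm of where it was and within 10 degrees of square to them; the spare bar is within 20 mm of where it was (x of each of bar_far_end, bar_near_end in the frame of rests below -0.055 m and height (world z) of flat_bar between -0.004 and 0.004 m and angle between flat_bar's own z axis and vertical below 0.05 rad and linear speed of each of flat_bar, angle_iron below 0.01 m/s and distance of angle_iron from where it was at the start of the episode below 0.015 m and angle between the x axis of angle_iron and the x axis of rests, either way round below 0.175 rad and angle between angle_iron's own z axis and vertical below 0.08 rad and distance of spare_bar from where it was at the start of the episode below 0.02 m); the robot touches nothing.
It fails at once if the angle iron is shifted or lifted more than 15 mm (distance of angle_iron from where it was at the start of the episode above 0.015 m).
It fails at once if the angle iron is tipped more than 10 degrees (angle between angle_iron's own z axis and vertical above 0.175 rad).
It fails at once if the spare bar is moved more than 20 mm (distance of spare_bar from where it was at the start of the episode above 0.02 m).
It also fails if it takes over 29 s, if anything falls off the work surface, if the arm or the gripper's body presses on something with over 40 N, if the wrist force passes 120 N, or if a joint passes its speed limit or range.

ROBOT

A 7-joint arm with a two-finger parallel gripper is mounted at the origin on a cart in front of the work surface, level with it; the furniture and walls round the work are solid. World frame = base frame: x ahead of the robot, y to its left, z up, the work surface at z = 0. Lengths are in m, angles in degrees, forces in N, time in s.
With the tool pointing down it reaches from about 0.425 to 0.825 m from the base axis. Payload 3.6 kg.
Tool frame: the origin (TCP) lies on the centre line of the jaws, within the pads' length; the fingertips stand 25 mm ahead of it and the grasp point (between the pads) lies 6 mm ahead of it; z points along the fingers, y is the line along which they close (so a half turn about z gives the same grasp; the last joint's range is limited). The gripper opens to 93 mm and grips with 3 to 60 N. Pads are 15 mm wide; open, the fingers measure 128 mm over their backs; the gripper's body (75 mm by 188 mm) begins 65 mm behind the grasp point.
Start: joints at [66.033, 35.231, -0.722, 81.555, 0.464, 63.22, -2.315], TCP at [0.248, -0.601, 0.244] pointing down, gripper open.
Joint ranges: [-178.69, 178.69], [-17.37, 117.87], [-77.05, 75.6], [15.02, 138.74], [-78.02, 258.01], [0.78, 113.62], [-162.83, 162.83]. Speed limits (degrees/s): [159.86, 159.86, 180, 180, 180, 180, 180].

INTERFACE

Orientations are given as a 3x3 rotation matrix whose columns are the frame's x, y, z axes.
In Python, from cell import read_state, snapshot, calibration, close_job gives the robot as it stands.
- The arm moves only by the tool step_arm, never from a script. Its argument "steps" is a list that holds one entry, the list of rows, each a list of 7 numbers: the finger opening in mm, from 0 to 93, then the shift along the tool's x, y, z in mm, then the turn, a rotation vector about the tool's x, y, z in rad. A call has 1 to 20 rows; each row shifts and turns the commanded pose from where the row before left it, along the tool's axes as they then stand; what a row does not reach is not made up. A row lasts 1/12 s, in which the tool goes at most 41.7 mm and 7.16 degrees, less where a joint would pass 70% of its speed; a pose out of reach is approached as far as the arm can. A call with a gripper value outside its range is refused whole. The fingers move at their own pace and stop on an object; "newtons" is the grip in N (left out, the last holds). Time passes only in rows, so rows that do not move let the fingers close. It gives the time, the measured TCP pose, the force, the opening and the grip force at its end, in the units of the state.
- read_state(): the state, without advancing time (a new reading comes with each control period).
- snapshot(name): name is "scene" or "top"; returns the picture (480x640x3 uint8, blue, green, red); there is no depth.
- calibration(name): a dict with "K" (3x3 intrinsics, pixels), "rvec" (rotation vector, rad) and "tvec" (3), from world to camera coordinates, as OpenCV has them. Camera axes: x right, y down, z forward; pixel columns grow to the right and rows downward; lengths in m; the calibration is good to about 2 mm. A picture is of the moment at which its call begins. calibration takes no time and is no camera call.
- close_job(): hands the job in; it is judged then, once.
The state is a dict: "time_s": time; "q": joint angles; "joint_vel": joint speeds; "joint_efforts": joint torques, N m; "tcp_pos": TCP position; "ee_rot": TCP orientation; "wrist_force": force on the tool from outside, world axes, zero at the start; "ft_torque": the same for the moment, N m; "grip_width": opening from 0.0 (shut) to 1.0 (fully open); "finger_force": force on a finger pad.
Only numpy, scipy, OpenCV 4.12 (cv2) and the standard library are available. Lean on these libraries where they do the work, as an engineer would, in place of code of your own. Each camera call takes 0.05 s, during which the arm holds its last target. There are 200 camera calls.

## Working session

There is one attempt and no reset: what is moved stays moved. The work goes in short steps, Python scripts to look and compute and a tool call to move; the robot and the scene stay as the last step left them, time stands still between calls to the robot, and variables do not carry over. Pictures are saved under pics/ and viewed, at most 10 in all, crops included, and the job is handed in when it is done.

Besides the shell and the picture viewer there is one more tool, called after "Call:" as name(argument=value, ...), one argument or row to a line, values as JSON. step_arm: Moves the arm, as the interface text tells. Its arguments: {"type":"object","properties":{"steps":{"type":"array"},"newtons":{"type":"number"}},"required":["steps"]}

```bash
mkdir -p pics
cat > h.py <<'E'
import numpy as np, cv2
from cell import read_state, snapshot, calibration, close_job
def px2w(cam,uv,z):
    c=calibration(cam);R,_=cv2.Rodrigues(np.array(c["rvec"],float));t=np.array(c["tvec"],float).ravel();K=np.array(c["K"],float)
    d=R.T@np.linalg.inv(K)@np.array([uv[0],uv[1],1.]);o=-R.T@t
    return o+d*(z-o[2])/d[2]
def w2px(cam,P):
    c=calibration(cam);return cv2.projectPoints(np.array(P,float).reshape(-1,3),np.array(c["rvec"],float),np.array(c["tvec"],float),np.array(c["K"],float),None)[0].reshape(-1,2)
E
python3 - <<'E'
from h import *
for n in("top","scene"): cv2.imwrite(f"pics/{n}0.png",snapshot(n))
s=read_state();print(s)
print(w2px("top",[[.4,0,0],[.5,0,0],[.5,.1,0]]))
E
```

```text
{'time_s': 0.1, 'q': array([66.03148045, 35.28590798, -0.72374755, 81.62926549,  0.46513924,
       63.22093938, -2.31413308]), 'joint_vel': array([ 0.08728237, -0.1552228 , -0.06387571, -0.33080005,  0.06935346,
       -0.02323886,  0.00903157]), 'joint_efforts': array([ 1.84191056e-03, -4.60041225e+01,  2.10185344e-01, -1.66243798e+01,
       -6.12042937e-02,  1.69435370e-02,  1.02109009e-04]), 'tcp_pos': array([ 0.24799095, -0.60013686,  0.24258863]), 'ee_rot': array([[ 9.24174998e-01,  3.81968224e-01, -9.21503075e-04],
       [ 3.81969333e-01, -9.24172533e-01,  2.13480349e-03],
       [-3.62007334e-05, -2.32491793e-03, -9.99997297e-01]]), 'wrist_force': array([-0.14377933, -0.28554349, -0.31182297]), 'ft_torque': array([-0.00823388,  0.00101493,  0.01078674]), 'finger_force': 0.0, 'grip_width': 1.0042608972181981}
[[266.28513638 309.60008571]
 [266.83126336 259.24807239]
 [216.4697864  259.07261711]]
```

View pics/top0.png

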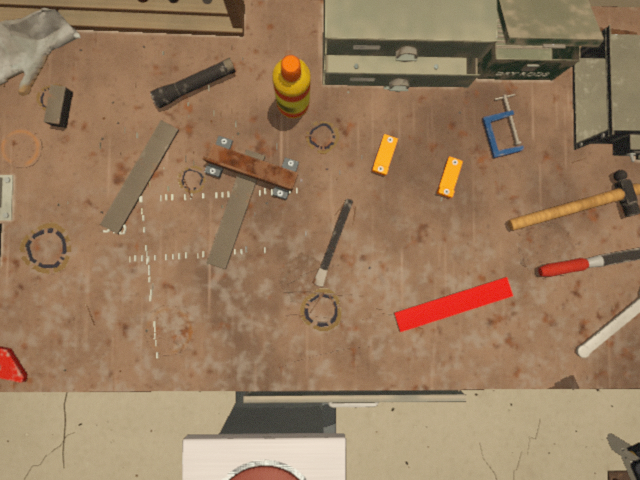

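View pics/scene0.png

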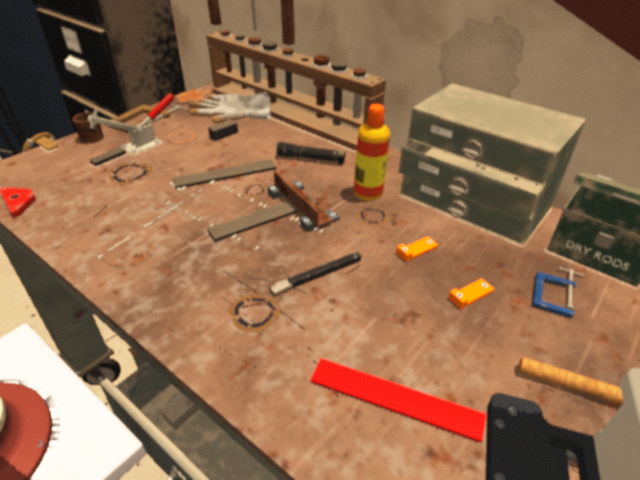

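The top picture has three candidates for the flat bar: a grey one running from (218,265) under the rusty angle iron at (250,167), a loose grey one at (140,178), and a red look-alike at (455,305). The first one fits because it is trapped between the dark rests. The loose one is the spare, with the chisel opposite it at (335,242). The orange pair at (385,155) and (450,177) are decoy rests. I'll confirm this in a crop.

Run:
```python
from h import *
im=cv2.imread("pics/top0.png")[125:280,190:310]
cv2.imwrite("pics/crop.png",cv2.resize(im,None,fx=3.8,fy=3.8,interpolation=cv2.INTER_CUBIC))
```

```text
(no output)
```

View pics/crop.png

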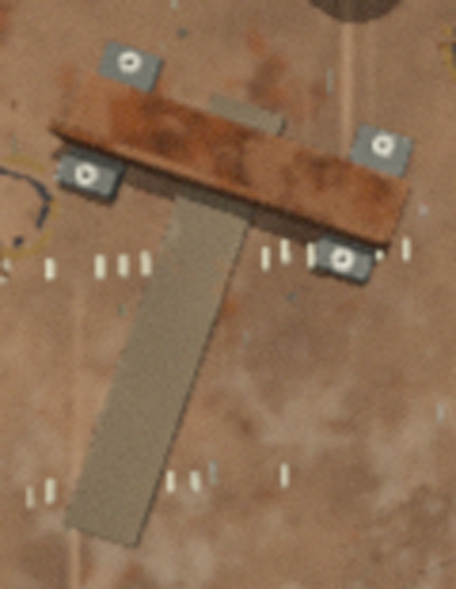

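The crop confirms it: the bar passes under the angle iron between the two dark rests. Its corners in the crop are near (66,524) and (135,546), far (213,97) and (285,120). The front lugs are at (88,175) and (342,260).

Run:
```python
from h import *
f=lambda x,y,z:px2w("top",(190+(x+.5)/3.8-.5,125+(y+.5)/3.8-.5),z)
a,b,c,d=[f(*p,.008) for p in((66,524),(135,546),(213,97),(285,120))]
n=(a+b)/2;g=(c+d)/2
print(a,b,c,d);print("near",n,"far",g,"len",np.linalg.norm(g-n),"w",np.linalg.norm(a-b),np.linalg.norm(c-d),"yaw",np.degrees(np.arctan2(*(g-n)[[1,0]])))
l1=f(88,175,.018);l2=f(342,260,.018);print("lugs",l1,l2,np.linalg.norm(l1-l2),(l1+l2)/2)
s=read_state();R=s["ee_rot"];u=(g-n)/np.linalg.norm(g-n)
print("u",u, "tool x yaw",np.degrees(np.arctan2(R[1,0],R[0,0])), np.hypot(*n[:2]))
```

```text
[0.49320462 0.11678755 0.008     ] [0.4819079  0.08101669 0.008     ] [0.71828158 0.04380854 0.008     ] [0.70645143 0.00583932 0.008     ]
near [0.48755626 0.09890212 0.008     ] far [0.71236651 0.02482393 0.008     ] len 0.23670070932488796 w 0.03751226803944459 0.039769513368307495 yaw -18.23779068277107
lugs [0.67430261 0.10636155 0.018     ] [ 0.6310119  -0.02559424  0.018     ] 0.13887554697054022 [0.65265725 0.04038365 0.018     ]
u [ 0.94976584 -0.31296143  0.        ] tool x yaw 22.455721181090365 0.4974864183505451
```

Call:
step_arm(
  steps=[
    [[93,0,0,0,0,0,0.1185],[93,0,0,0,0,0,0.1185],[93,0,0,0,0,0,0.1185],[93,0,0,0,0,0,0.1185],[93,0,0,0,0,0,0.1185],[93,0,0,0,0,0,0.1185],[93,5.5,-38,0,0,0,0],[93,5.5,-38,0,0,0,0],[93,5.5,-38,0,0,0,0],[93,5.5,-38,0,0,0,0],[93,5.5,-38,0,0,0,0],[93,5.5,-38,0,0,0,0],[93,5.5,-38,0,0,0,0],[93,5.5,-38,0,0,0,0],[93,5.5,-38,0,0,0,0],[93,5.5,-38,0,0,0,0],[93,5.5,-38,0,0,0,0],[93,5.5,-38,0,0,0,0],[93,5.5,-38,0,0,0,0],[93,5.5,-38,0,0,0,0]],
  ],
)

```text
time_s: 1.77
tcp_pos: [0.4885, -0.1179, 0.2435]
ee_rot: [[0.949, -0.314, -0.001], [-0.314, -0.949, 0.0], [-0.001, 0.0, -1.0]]
wrist_force: [0.7, 0.4, 1.1]
grip_width: 1.001
finger_force: 0.0
```

```bash
cat >> h.py <<'E'
def rel(p,yaw=-18.2):
    """tool shift (mm) to world point p, and rotation vector (rad, tool) to point down with x at yaw"""
    from scipy.spatial.transform import Rotation as Ro
    s=read_state();R=s["ee_rot"];y=np.radians(yaw);c,d=np.cos(y),np.sin(y)
    T=np.array([[c,d,0],[d,-c,0],[0,0,-1.]])
    print("t",s["time_s"],"tcp",s["tcp_pos"],"q",np.round(s["q"],1),"F",s["wrist_force"],"w",s["grip_width"]*93,"ff",s["finger_force"])
    print("shift",np.round(R.T@(np.array(p)-s["tcp_pos"])*1000,1),"rot",np.round(Ro.from_matrix(R.T@T).as_rotvec(),4))
E
python3 -c "
from h import *
rel([.5825,.0676,.2426])"
```

```text
t 1.7667 tcp [ 0.48846947 -0.11785971  0.24347473] q [  6.6  22.3   6.3 105.7  -3.   52.2 -94. ] F [0.70646378 0.43675808 1.064637  ] w 93.09005629674965 ff 0.0
shift [  31.1 -205.6    0.8] rot [ 0.      0.0007 -0.0015]
```

Call:
step_arm(
  steps=[
    [[93,5.2,-34.3,0,0,0,0],[93,5.2,-34.3,0,0,0,0],[93,5.2,-34.3,0,0,0,0],[93,5.2,-34.3,0,0,0,0],[93,5.2,-34.3,0,0,0,0],[93,5.1,-34.1,0,0,0,0],[75,0,0,35,0,0,0],[75,0,0,35,0,0,0],[75,0,0,35,0,0,0],[75,0,0,30,0,0,0],[75,0,0,15,0,0,0],[75,0,0,0,0,0,0],[75,0,0,0,0,0,0]],
  ],
)

```text
time_s: 2.85
tcp_pos: [0.5817, 0.0657, 0.0929]
ee_rot: [[0.949, -0.314, -0.002], [-0.314, -0.949, -0.0], [-0.002, 0.001, -1.0]]
wrist_force: [0.8, -0.2, 1.0]
grip_width: 0.81
finger_force: 0.0
```

```bash
python3 -c "
from h import *
rel([.5825,.0676,.028])
im=snapshot('top')[125:290,180:310]
cv2.imwrite('pics/c2.png',cv2.resize(im,None,fx=3.6,fy=3.6,interpolation=cv2.INTER_CUBIC))"
```

```text
t 2.85 tcp [0.58174782 0.06567098 0.09288479] q [ -10.8   40.     3.6  101.5   -3.7   38.7 -113.5] F [ 0.83008245 -0.18648649  0.99546819] w 75.30389652945289 ff 0.0
shift [ 0.2 -2.1 64.9] rot [ 0.001   0.0021 -0.0015]
```

View pics/c2.png

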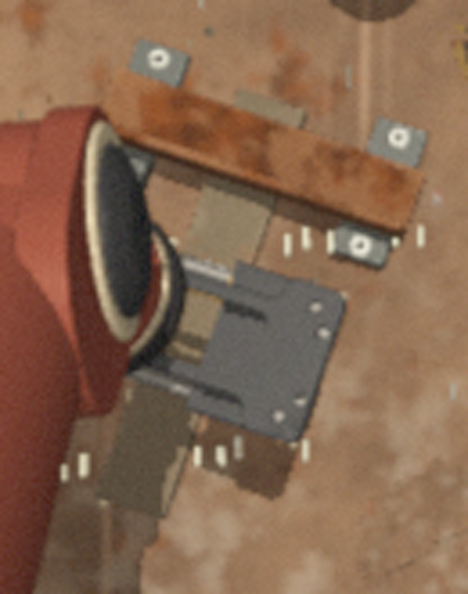

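The picture shows the gripper centred over the bar, with its body clear of the lugs and the angle iron. I'll descend and grip.

Call:
step_arm(
  steps=[
    [[70,0,-2,20,0,0,0],[70,0,0,20,0,0,0],[70,0,0,12,0,0,0],[70,0,0,8,0,0,0],[70,0,0,4,0,0,0],[70,0,0,0,0,0,0],[70,0,0,0,0,0,0]],
  ],
)

```text
time_s: 3.48
tcp_pos: [0.5836, 0.0676, 0.0304]
ee_rot: [[0.949, -0.314, 0.001], [-0.314, -0.949, 0.0], [0.001, -0.001, -1.0]]
wrist_force: [0.1, 0.1, 0.5]
grip_width: 0.754
finger_force: 0.0
```

```bash
python3 -c "
from h import *
rel([.5825,.0676,.028])"
```

```text
t 3.4833 tcp [0.58356403 0.06761218 0.03041582] q [ -10.6   45.5    3.   103.1   -4.1   31.4 -113.3] F [0.06392426 0.06076173 0.54673205] w 70.1087731345067 ff 0.0
shift [-1.   0.3  2.4] rot [-0.0006 -0.0013 -0.0017]
```

Call:
step_arm(
  steps=[
    [[60,0,0,2.7,0,0,0],[50,0,0,0,0,0,0],[44,0,0,0,0,0,0],[42,0,0,0,0,0,0],[41,0,0,0,0,0,0],[38,0,0,0,0,0,0],[36,0,0,0,0,0,0],[36,0,0,0,0,0,0]],
  ],
  newtons=25,
)

```text
time_s: 4.15
tcp_pos: [0.5829, 0.0674, 0.0271]
ee_rot: [[0.949, -0.314, 0.0], [-0.314, -0.949, -0.0], [0.0, 0.0, -1.0]]
wrist_force: [-0.4, -0.3, 1.6]
grip_width: 0.426
finger_force: 25.0
```

```bash
python3 -c "
from h import *
rel([.5825,.0676,.028])"
```

```text
t 4.15 tcp [0.58293709 0.06739242 0.02714787] q [ -10.6   45.8    3.   103.2   -4.1   31.1 -113.3] F [-0.42990598 -0.33909751  1.60450679] w 39.607748094407384 ff 25.000017285346985
shift [-0.5 -0.1 -0.9] rot [ 0.0002 -0.0001 -0.0015]
```

The opening reads 39.6 mm at 25 N, so the bar is held. I'll draw it out slowly.

Call:
step_arm(
  steps=[
    [[36,-2,0,0,0,0,0],[36,-4,0,0,0,0,0],[36,-4,0,0,0,0,0],[36,-4,0,0,0,0,0],[36,-4,0,0,0,0,0],[36,-4,0,0,0,0,0],[36,-4,0,0,0,0,0],[36,-4,0,0,0,0,0]],
  ],
)

```text
time_s: 4.82
tcp_pos: [0.5578, 0.0761, 0.0272]
ee_rot: [[0.949, -0.315, 0.008], [-0.315, -0.949, -0.001], [0.008, -0.002, -1.0]]
wrist_force: [6.0, -2.5, -4.8]
grip_width: 0.427
finger_force: 25.0
```

```bash
python3 -c "
from h import *
rel([.5544,.0768,.0271])
im=snapshot('top')[125:290,180:310]
cv2.imwrite('pics/c3.png',cv2.resize(im,None,fx=3.6,fy=3.6,interpolation=cv2.INTER_CUBIC))"
```

```text
t 4.8167 tcp [0.55777906 0.07608452 0.02720005] q [ -12.    44.4    3.1  107.6   -4.4   27.7 -114.3] F [ 5.98728075 -2.4566407  -4.75912375] w 39.6803103953465 ff 24.998831748962402
shift [-3.4  0.4  0.1] rot [-0.0017 -0.0078 -0.0025]
```

View pics/c3.png

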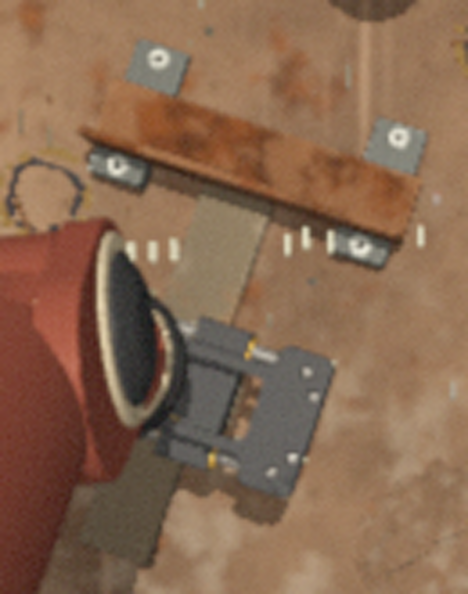

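The angle iron has settled against the lugs and stays square, and the bar is sliding out. I'll continue the draw.

Call:
step_arm(
  steps=[
    [[36,-5,0,0,0,0,0],[36,-5,0,0,0,0,0],[36,-5,0,0,0,0,0],[36,-5,0,0,0,0,0],[36,-5,0,0,0,0,0],[36,-5,0,0,0,0,0],[36,-5,0,0,0,0,0],[36,-5,0,0,0,0,0],[36,-5,0,0,0,0,0],[36,-5,0,0,0,0,0],[36,-5,0,0,0,0,0],[36,-5,0,0,0,0,0],[36,-5,0,0,0,0,0],[36,-5,0,0,0,0,0],[36,-5,0,0,0,0,0],[36,-5,0,0,0,0,0],[36,-5,0,0,0,0,0],[36,-5,0,0,0,0,0],[36,0,0,0,0,0,0],[36,0,0,0,0,0,0]],
  ],
)

```text
time_s: 6.53
tcp_pos: [0.4676, 0.1058, 0.0271]
ee_rot: [[0.95, -0.313, -0.003], [-0.313, -0.95, 0.0], [-0.003, 0.0, -1.0]]
wrist_force: [0.8, -0.9, 2.9]
grip_width: 0.422
finger_force: 25.0
```

```bash
python3 -c "
from h import *
rel([.469,.105,.0271])
im=snapshot('top')[125:310,170:310]
cv2.imwrite('pics/c4.png',cv2.resize(im,None,fx=3.2,fy=3.2,interpolation=cv2.INTER_CUBIC))"
```

```text
t 6.5333 tcp [0.46762722 0.10580269 0.02706934] q [ -17.2   40.8    2.9  120.4   -5.9   19.1 -117.7] F [ 0.7987095  -0.89121679  2.85824062] w 39.2318912889672 ff 25.000674426555634
shift [ 1.6  0.3 -0. ] rot [ 0.0004  0.0025 -0.0009]
```

View pics/c4.png

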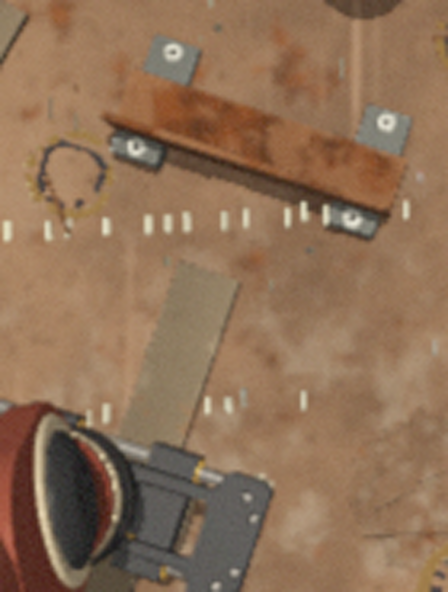

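The bar is out: its far end at crop (210,272) is about 50 mm in front of the lug line, and the angle iron is seated. I'll release and rise.

Call:
step_arm(
  steps=[
    [[46,0,0,0,0,0,0],[60,0,0,0,0,0,0],[75,0,0,0,0,0,0],[75,0,0,0,0,0,0],[75,0,0,-8,0,0,0],[75,0,0,-15,0,0,0],[75,0,0,-30,0,0,0],[75,0,0,-30,0,0,0],[75,0,0,-30,0,0,0],[75,0,-20,-30,0,0,0],[75,0,38,0,0,0,0],[75,0,38,0,0,0,0],[75,0,38,0,0,0,0],[75,0,38,0,0,0,0],[75,0,38,0,0,0,0],[75,0,38,0,0,0,0],[75,0,0,0,0,0,0],[75,0,0,0,0,0,0]],
  ],
)

```text
time_s: 8.08
tcp_pos: [0.4026, -0.0946, 0.1705]
ee_rot: [[0.947, -0.32, -0.0], [-0.32, -0.947, -0.0], [0.0, 0.0, -1.0]]
wrist_force: [-1.0, 0.7, -0.6]
grip_width: 0.808
finger_force: 0.0
```

```bash
python3 -c "
from h import *
rel([.469,.105,.0271])
im=snapshot('top')[110:330,100:320]
cv2.imwrite('pics/c5.png',cv2.resize(im,None,fx=2.7,fy=2.7,interpolation=cv2.INTER_CUBIC))"
```

```text
t 8.0833 tcp [ 0.40261562 -0.09455489  0.17048005] q [  5.5  21.3   6.2 123.8  -3.9  35.1 -94.2] F [-0.96219083  0.7126583  -0.60692368] w 75.1482631793409 ff 0.0
shift [  -1.  -210.4  143.3] rot [ 0.0005 -0.0001 -0.0081]
```

View pics/c5.png

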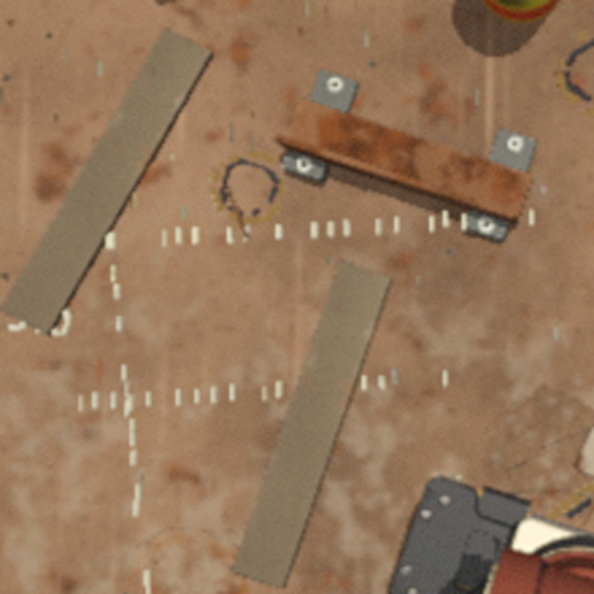

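The bar lies flat, with its far end at crop (364,272), well in front of the lugs at (303,165) and (487,226). The angle iron is seated, the spare bar hasn't moved, and the robot touches nothing.

```bash
python3 -c "
from h import *
print(close_job())"
```

```text
the job is handed in; nothing more can be done
None
```

I drew the trapped bar out and left it lying on the table about 50 mm in front of the rests; in the last picture the angle iron is against its lugs and the spare bar unmoved, and the job was handed in at about 8 s (no verdict was returned).

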